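# Lock an alignment target into the optical rail

## Robot

A 6-joint arm with a two-finger parallel gripper is mounted at the origin on the work surface. World frame = base frame: x ahead of the robot, y to its left, z up, the work surface at z = 0. Lengths are in m, angles in rad, forces in N, time in s.
With the tool pointing down it reaches from about 0.375 to 0.9 m from the base axis. Payload 3.1 kg.
Tool frame: the origin (TCP) lies between the finger pads; the fingertips stand 8 mm ahead of it and the grasp point (between the pads) lies 11 mm behind it; z points along the fingers, y is the line along which they close (so a half turn about z gives the same grasp; the last joint's range is limited). The gripper opens to 87 mm and grips with 3 to 60 N. Pads are 19 mm wide; open, the fingers measure 117 mm over their backs; the gripper's body (75 mm by 190 mm) begins 51 mm behind the grasp point.
Start: joints at [1.135, 0.527, 1.433, -0, 1.181, -0.178], TCP at [0.159, 0.604, 0.231] pointing down, gripper open.
Joint ranges: [-3.08, 3.08], [-0.75, 2.2], [0.22, 2.44], [-1.43, 4.57], [0, 2.65], [-2.85, 2.85]. Speed limits (rad/s): [2.79, 2.79, 3.14, 3.14, 3.14, 3.14].

## Interface

Orientations are given as a unit quaternion [x, y, z, w].
In Python, from rig import robot, vision, job gives the robot as it stands.
- The arm moves only by the shell command python3 -m handwheel 'ROWS' [OPENING] [FORCE]. ROWS is JSON, a list of rows, each a list of 4 numbers: the shift along the tool's x, y, z as a fraction of full scale, then the turn about the tool's z as a fraction of full scale. A call has 1 to 20 rows; each row is the pose to reach, as a shift and turn from the pose commanded when the call began, along the tool's axes at that moment, turning the shorter way round; what a row does not reach only later rows make up. Full scale, the value 1, is 300 mm for a shift and 2 pi rad for a turn. A row lasts 1/12 s, in which the tool goes at most 41.7 mm and 7.16 degrees, less where a joint would pass 70% of its speed; a pose out of reach is approached as far as the arm can. A call with a number of a shift or a turn outside -1 to 1 is refused whole. A call with a gripper value outside its range is refused whole. OPENING is the opening in per cent of the stroke, from 0 (shut) to 100 (fully open), set as the call begins (- or left out, the last holds). The fingers move at their own pace and stop on an object; FORCE is the grip in N (left out, the last holds). Time passes only in rows, so rows that repeat a pose let the fingers close. It gives the time, the measured TCP pose, the force, the opening and the grip force at its end, in the units of the state.
- robot.get_obs(): the state, without advancing time (a new reading comes with each control period).
- vision.camera(name): name is "side" or "top"; returns a dict with "frame" (400x640x3 uint8, red, green, blue), "K" (3x3 intrinsics, pixels), "k1" (the pictures are not rectified: a ray, as slopes to the right and down, at radius r is drawn at 1 + k1 r^2 times it, then the intrinsics apply), "cam_to_world" (4x4, takes a point from camera to world coordinates). Camera axes: x right, y down, z forward; pixel columns grow to the right and rows downward; lengths in m; the calibration is good to about 2 mm. A picture is of the moment at which its call begins. There is no depth.
- job.hand_in(): hands the job in; it is judged then, once.
Trained networks look in the newest picture that a camera, given by its name, has taken for a name from the list of things; names that differ only in an ending like _2 or _b are one class to them, and where a whole thing is asked for, a point or a joint stands for the part that bears it (a point fixed in the world has none). Each returns a list of dicts, best first, with "conf" (0 to 1); they miss things now and then, are a little off and sometimes report something else, mostly with a low value. They report only what shows in the picture. A call takes as long as a camera call. They do not tell look-alikes from the thing itself.
- vision.look_for(camera, label): "point" ([row, column] in pixels, amid what is visible of it).
- vision.outline_of(camera, label): "mask" (400x640 bool, what is visible of it) and "point" ([row, column] in pixels, amid what is visible of it).
The state is a dict: "time": time; "q": joint angles; "joint_velocities": joint speeds; "joint_torque": joint torques, N m; "position": TCP position; "tool_rot": TCP orientation; "ft_force": force on the tool from outside, world axes, zero at the start; "moment": the same for the moment, N m; "grip_width": finger opening in m; "grip_force": force on a finger pad.
Only numpy, scipy, OpenCV 4.12 (cv2) and the standard library are available. Lean on these libraries where they do the work, as an engineer would, in place of code of your own. Each camera call takes 0.05 s, during which the arm holds its last target. There are 200 camera calls.

## Task

Take the blue alignment target out of its black holder, lower its T-foot into the open slot of the optical rail and slide it along under the brass throat, pushing the orange spring plunger well in but not to its hard stop. There turn the target a quarter turn clockwise (seen from above), let it come back gently behind the gate's teeth so that the plunger keeps it locked, standing crosswise to the rail, and let go; do not force the foot against the rail, and leave the mirror, lens and screwdriver alone.

Things in the scene. Friction and masses are not known exactly. Their poses are not given: they have to be found in the camera images.
- target: Loose alignment target, 0.14-0.28 kg: blue upright plate with white cross-hairs, 12 mm thick (its y), 30 mm wide (its x), on a round aluminium collar 36 mm across, 8 mm thick. Origin: centre of the collar's underside, z up; the plate reaches 8 to 60 mm above it. It starts hanging upright in the holder by its collar. A half turn about z makes no difference
- foot (a point): Centre of the underside of the target's T-head, 14.5 mm below the target's origin. Head 24 mm long (target's x), 12 mm wide, 7 mm high; round shank 8 mm across between head and collar. Two opposite head corners are cut away: in the slot it turns clockwise only (from above) and meets the slot's walls soon after a quarter turn; the other way it jams at about 45 degrees
- holder: Fixed black block, 70 x 70 x 30 mm high, with an upright 29 mm round hole in which the target's foot hangs; origin under its centre
- rail: Fixed black-topped aluminium rail, 320 mm long (its y), 60 mm wide, 40 mm high; origin under its centre. A T-slot runs along its centre line: 14.5 mm between the lips, lips 6 mm thick, cavity below 26.5 mm wide and 10 mm high. With the collar resting on the rail's top the T-head hangs 1.5 mm clear of lips and floor
- slot_open (a point): Point on the slot's centre line at the rail's top, 60 mm to the -y side of the rail's centre: here the slot is always open for dropping the foot in lengthwise. From here the target slides towards the rail's +y
- gate_zone (a point): Point on the slot's centre line, rail's top, 55 mm to +y of its centre. The brass gate's rear edge lies up to 30 mm either side of it (differs each time, not measured). Brass cheeks make a 10.5 mm throat, flush with the rail's top, lead-in from 23 mm before to 44 mm behind that edge: only the shank passes. Two hidden teeth, 12 mm long up to that edge, let the head by only lengthwise
- plunger (a joint): Travel (m) of the orange spring plunger on the rail, top 9.5 mm above it, pushed to rail's +y by the collar: 0 at rest, hard stop 0.020; 3 N at first touch plus 0.6 N/mm. Touched with the target's axis 2 mm past the gate's rear edge; head free to turn from 12 mm; once turned and let back it rests on the teeth at 4 mm. Housing behind it: 12 mm high, 43 to 79 mm past that edge
- mirror: Bystander: loose square black mirror mount, 44 mm, on a round base 48 mm in diameter, 89 mm tall in all; origin under its centre
- lens: Bystander: loose round black lens cell, 51 mm in diameter, 22 mm tall; origin under its centre
- driver: Bystander: loose screwdriver, 180 mm long, lying on the table; its length along its x; origin under its middle
Not all that is in view belongs to the job. Leave any green look-alike of the target alone.

How it is judged:
By the outcome, as a careful person would: the job done as asked, in the order asked, and still so for the second after the job is handed in, with the robot touching nothing.
It also fails if it takes over 62 s, if anything falls off the work surface, if the arm or the gripper's body presses on something with over 40 N, if the wrist force passes 120 N, or if a joint passes its speed limit or range.

## Working session

There is one attempt and no reset: what is moved stays moved. The work goes in short steps, Python scripts to look and compute and a shell command to move; the robot and the scene stay as the last step left them, time stands still between calls to the robot, and variables do not carry over. Pictures are saved under pics/ and viewed, at most 10 in all, crops included, and the job is handed in when it is done.

```bash
mkdir -p pics; cat > h.py <<'E'
import numpy as np, cv2
from rig import robot, vision, job
def ray(c,rc):
    K=np.array(c["K"]);T=np.array(c["cam_to_world"]);k=c["k1"]
    d=np.array([(rc[1]-K[0,2])/K[0,0],(rc[0]-K[1,2])/K[1,1]]);u=d.copy()
    for _ in range(30): u=d/(1+k*(u@u))
    return T[:3,3],T[:3,:3]@np.array([u[0],u[1],1])
def onz(c,rc,z):
    o,d=ray(c,rc);return o+d*(z-o[2])/d[2]
def proj(c,p):
    K=np.array(c["K"]);T=np.array(c["cam_to_world"]);q=T[:3,:3].T@(np.array(p)-T[:3,3]);u=q[:2]/q[2];u=u*(1+c["k1"]*(u@u))
    return np.array([K[1,1]*u[1]+K[1,2],K[0,0]*u[0]+K[0,2]])
def save(n,im): cv2.imwrite("pics/"+n+".png",im[:,:,::-1])
E
python3 - <<'E'
from h import *
im=[]
for n in("top","side"):
    c=vision.camera(n);im.append(c["frame"]);print(n,np.round(c["cam_to_world"],3).tolist(),np.round(c["K"],1).tolist(),c["k1"])
    save(n+"0",c["frame"])
    for l in("target","holder","rail","plunger","mirror","lens","driver"):
        r=vision.outline_of(n,l)
        for d in r[:3]:
            m=cv2.minAreaRect(np.argwhere(d["mask"])[:,::-1].astype(np.float32))
            print(l,round(d["conf"],2),np.round(d["point"]),np.round(onz(c,d["point"],.03),3),np.round(m[0]),np.round(m[1]),round(m[2]))
print(robot.get_obs())
E
```

```text
top [[-0.023, -0.979, 0.205, 0.348], [-1.0, 0.022, -0.006, 0.019], [0.001, -0.205, -0.979, 1.226], [0.0, 0.0, 0.0, 1.0]] [[469.3, 0.0, 316.9], [0.0, 469.3, 202.2], [0.0, 0.0, 1.0]] -0.042259314918300664
target 0.66 [227. 457.] [ 0.524 -0.349  0.03 ] [460. 228.] [12. 17.] 90
target 0.52 [228. 425.] [ 0.525 -0.265  0.03 ] [424. 230.] [15. 17.] 90
holder 0.88 [232. 419.] [ 0.516 -0.25   0.03 ] [421. 231.] [30. 28.] 9
rail 0.74 [234. 304.] [0.515 0.047 0.03 ] [297. 234.] [126.  26.] 4
plunger 0.55 [230. 268.] [0.528 0.138 0.03 ] [270. 231.] [8. 7.] 90
mirror 0.69 [156. 422.] [ 0.718 -0.27   0.03 ] [421. 154.] [17. 27.] 27
lens 0.54 [152. 275.] [0.738 0.121 0.03 ] [276. 154.] [19. 18.] 90
driver 0.67 [255. 170.] [0.469 0.391 0.03 ] [165. 269.] [11. 69.] 22
side [[0.966, -0.171, 0.192, 0.379], [-0.256, -0.692, 0.675, -0.653], [0.017, -0.701, -0.713, 0.764], [0.0, 0.0, 0.0, 1.0]] [[391.1, 0.0, 313.3], [0.0, 391.1, 200.6], [0.0, 0.0, 1.0]] -0.0502012977159165
target 0.77 [346. 340.] [ 0.526 -0.353  0.03 ] [342. 342.] [20. 31.] 30
target 0.56 [296. 325.] [ 0.528 -0.239  0.03 ] [324. 298.] [16
[... 351 characters left out ...]
time': 0.8, 'q': array([ 1.13546499e+00,  5.27471218e-01,  1.43269829e+00,  9.40916138e-06,
        1.18140003e+00, -1.78501242e-01]), 'joint_velocities': array([-0.00069965,  0.00237194, -0.00152479, -0.00030654, -0.00098913,
       -0.00030066]), 'joint_torque': array([-1.19406202e-03, -4.39954805e+01, -1.76971400e+01,  6.32582302e-02,
        5.03763522e-02, -1.63419418e-05]), 'position': array([0.15872107, 0.60448954, 0.23056665]), 'tool_rot': array([ 1.28064172e-01,  9.91765883e-01,  1.23332124e-05, -6.56994574e-07]), 'ft_force': array([ 0.33818742, -0.61761465, -0.07371872]), 'moment': array([-0.02285944,  0.00678287,  0.01415134]), 'grip_force': 0.0, 'grip_width': 0.08700462420420521}
```

```bash
python3 - <<'E'
from h import *
a=cv2.imread("pics/top0.png")[205:255,225:485]; b=cv2.imread("pics/side0.png")[150:370,230:400]
a=cv2.resize(a,None,fx=3,fy=3,interpolation=cv2.INTER_CUBIC);b=cv2.resize(b,None,fx=2,fy=2,interpolation=cv2.INTER_CUBIC)
o=np.zeros((595,790,3),np.uint8);o[:150,:780]=a;o[152:592,:340]=b
o[152:392,345:785]=cv2.resize(cv2.imread("pics/top0.png")[90:330,120:560],(440,240))
cv2.imwrite("pics/mix.png",o)
E
```

```text
(no output)
```

View pics/mix.png

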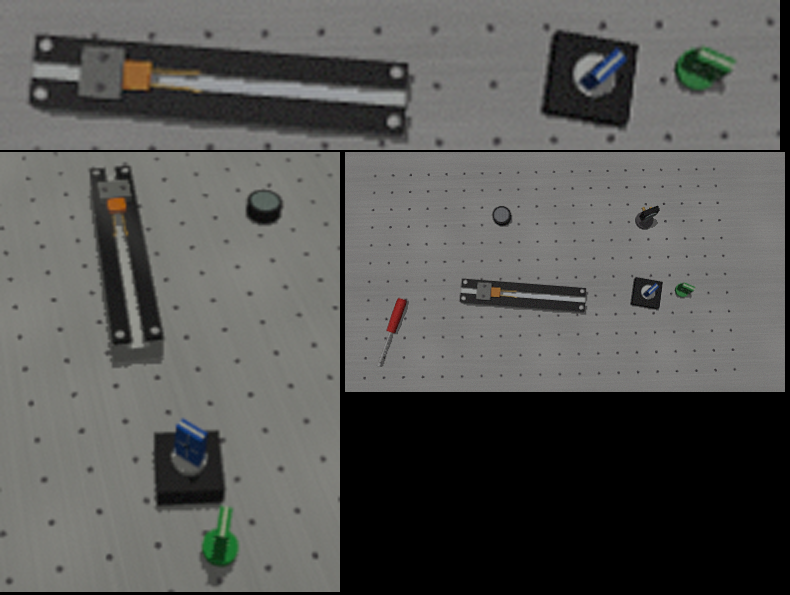

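The picture shows two candidates: the blue target in the black holder (top view about row 228, col 425) and a green look-alike beside it (row 227, col 457). I choose the blue one. The orange plunger is at about row 231, col 270, with brass strips to its right.

```bash
cat >> h.py <<'E'
def blue(im):
    f=im.astype(int);return (f[...,2]-f[...,0]>35)&(f[...,2]-f[...,1]>20)
def orange(im):
    f=im.astype(int);return (f[...,0]-f[...,2]>80)
def warp(c,z,cx,cy,ang,L,W,s=2000.):
    # rectified patch: columns along direction ang, rows along ang-90
    u=np.array([np.cos(ang),np.sin(ang)]);v=np.array([u[1],-u[0]])
    n,m=int(L*s),int(W*s);mx=np.zeros((m,n),np.float32);my=mx.copy()
    for i in range(m):
        for j in range(n):
            p=np.array([cx,cy])+u*((j+.5)/s-L/2)+v*((i+.5)/s-W/2)
            r=proj(c,[p[0],p[1],z]);mx[i,j]=r[1];my[i,j]=r[0]
    return cv2.remap(c["frame"],mx,my,cv2.INTER_CUBIC)
E
python3 - <<'E'
from h import *
for n in("top","side"):
    c=vision.camera(n);f=c["frame"].astype(int)
    for nm,l in(("rail","rail"),("holder","holder")):
        d=vision.outline_of(n,l)[0];p=np.argwhere(d["mask"]);z=.04 if l=="rail" else .03
        m=cv2.dilate(d["mask"].astype(np.uint8),np.ones((5,5)))>0
        dk=m&(f.max(2)<75)
        w=np.array([onz(c,q,z)[:2] for q in np.argwhere(dk)],np.float32)
        r=cv2.minAreaRect(w*1000);print(n,l,len(w),r)
    b=np.argwhere(blue(c["frame"]));w=np.array([onz(c,q,.09)[:2] for q in b],np.float32)
    print("blue",len(b),b.min(0),b.max(0),cv2.minAreaRect(w*1000))
    o=np.argwhere(orange(c["frame"])&(cv2.dilate((vision.outline_of(n,"plunger")or[{"mask":np.zeros((400,640))}])[0]["mask"].astype(np.uint8),np.ones((7,7)))>0));w=np.array([onz(c,q,.0495)[:2] for q in o],np.float32)
    print("orange",len(o),cv2.minAreaRect(w*1000) if len(o) else 0)
    if n=="top":
        a=warp(c,.04,.513,.045,np.radians(92),.34,.08);h=warp(c,.038,.52,-.255,np.radians(90),.1,.1);
        o=np.zeros((400,690,3),np.uint8);o[:160,:680]=a;o[180:380,:200]=h;
        o[180:380,220:420]=warp(c,.09,.52,-.255,np.radians(90),.1,.1);P=o
    else:
        P[180:380,440:640]=warp(c,.09,.52,-.255,np.radians(90),.1,.1)
save("w1",P)
E
```

```text
top rail 2243 ((517.420654296875, 61.15809631347656), (322.86834716796875, 71.6806869506836), 83.5047836303711)
top holder 646 ((517.1931762695312, -252.37393188476562), (79.75432586669922, 74.96326446533203), 78.16118621826172)
blue 46 [221 421] [232 433] ((517.7254638671875, -256.06695556640625), (12.290397644042969, 35.7098388671875), 38.89083480834961)
orange 73 ((525.4347534179688, 132.26678466796875), (20.34470558166504, 20.43426513671875), 88.72283172607422)
side rail 1659 ((518.026123046875, 47.21452331542969), (354.5318298339844, 63.735931396484375), 83.72370147705078)
side holder 1011 ((518.9141845703125, -265.09149169921875), (92.56010437011719, 72.87694549560547), 75.76917266845703)
blue 181 [283 318] [305 333] ((515.2412109375, -268.4985046386719), (34.903472900390625, 40.40495681762695), 40.116817474365234)
orange 49 ((528.4601440429688, 132.67857360839844), (20.453744888305664, 22.23343849182129), 76.23081970214844)
```

View pics/w1.png

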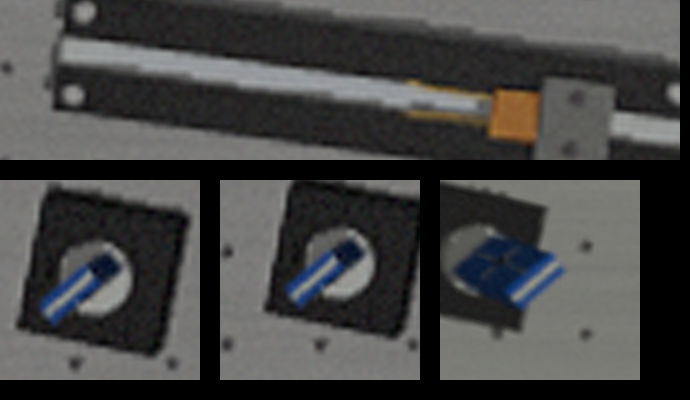

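The rectified views show the rail slot running at about 84° in yaw. The plunger front is near patch column 488, the brass runs from column 408, and the plate's top strip runs from (287,300) to (337,262).

```bash
cat >> h.py <<'E'
def go(x,y,z,yaw,o=None):
    "shift fractions from present pose; yaw in deg of tool x"
    o=o or robot.get_obs();from scipy.spatial.transform import Rotation as R
    r=R.from_quat(o["tool_rot"]);s=r.inv().apply(np.array([x,y,z])-o["position"])/.3
    X=r.as_matrix()[:,0];y0=np.degrees(np.arctan2(X[1],X[0]));t=-((yaw-y0+180)%360-180)/360
    return np.round([*s,t],4).tolist()
E
python3 - <<'E'
from h import *
c=vision.camera("top")
# rail fit
a0=84.3;ctr=np.array([.519,.060])
for it in range(2):
    u=np.array([np.cos(np.radians(a0)),np.sin(np.radians(a0))]);v=np.array([u[1],-u[0]])
    a=warp(c,.04,*ctr,np.radians(a0),.38,.10);g=cv2.GaussianBlur(a,(0,0),2).astype(float)
    # long edges: dark rows per column; use dark mask extents
    dk=g.max(2)<90
    t=[];e=[]
    for j in range(80,680,8):
        i=np.where(dk[:,j])[0]
        if len(i)>40:
            k=[q for q in range(i[0],i[-1]) if 1]
            mid=g[70:130,j].mean(1);w=np.clip(mid-100,0,None)
            s=(w*np.arange(70,130)).sum()/max(w.sum(),1)
            e.append([(j+.5)/2000-.19,(i[0])/2000-.05,(i[-1]+1)/2000-.05,(s+.5)/2000-.05])
    e=np.array(e);md=np.median(e,0);
    fs=[np.polyfit(e[:,0],e[:,k],1) for k in(1,2,3)];print([np.round([np.degrees(np.arctan(f[0])),f[1]*1e3],2).tolist() for f in fs])
    cols=np.where(dk[55:75].sum(0)+dk[125:145].sum(0)>20)[0];print("ends",cols[0]/2000-.19,(cols[-1]+1)/2000-.19)
    dy=(cols[0]+cols[-1]+1)/4000-.19; 
    ctr=ctr+u*dy+v*(fs[0][1]+fs[1][1])/2; a0-=np.degrees(np.arctan((fs[0][0]+fs[1][0])/2))
    print(ctr,a0)
save("rail",a)
# orange front edge in rail frame
u=np.array([np.cos(np.radians(a0)),np.sin(np.radians(a0))]);v=np.array([u[1],-u[0]])
a=warp(c,.0495,*ctr,np.radians(a0),.32,.06).astype(int);m=(a[...,0]-a[...,2]>80)
m[:, :]=m; r=m[45:75].sum(0); j=np.where(r>15)[0];print("orange s",[j[0]/2000-.16,j[-1]/2000-.16], "lat",(np.where(m.sum(1)>20)[0][[0,-1]]/2000-.03))
h=warp(c,.04,*ctr,np.radians(a0),.32,.06).astype(int);m=(h[...,0]-h[...,2]>35);r=m.sum(0);print("brass start",np.where(r>3)[0][:3]/2000-.16)
# target: plate top white+blue
p=warp(c,.09,.52,-.257,np.pi/2,.08,.08).astype(int)
w=(p.min(2)>125)&(cv2.dilate(blue(p).astype(np.uint8),np.ones((9,9)))>0)
q=cv2.minAreaRect(np.argwhere(w).astype(np.float32));print("white",w.sum(),q)
n,l,st,ce=cv2.connectedComponentsWithStats(w.astype(np.uint8))
for i in range(1,n):
    if st[i,4]>30:
        q=cv2.minAreaRect(np.argwhere(l==i).astype(np.float32));print(st[i,4],"world",.52+q[0][0]/2000-.04,-.257+q[0][1]/2000-.04,q[1],q[2])
for g in([.45,.30,.23,145],[.52,-.258,.23,127],[.52,-.258,.056,127]): print(go(*g))
E
```

```text
[[0.28, -37.29], [0.08, 31.56], [-5.6, -9.28]]
ends -0.161 0.16349999999999998
[0.51627052 0.06152865] 84.1191684371313
[[0.24, -34.78], [-0.05, 33.91], [-6.04, -6.84]]
ends -0.162 0.16249999999999998
[0.51586135 0.06182212] 84.02381139568543
orange s [np.float64(0.0605), np.float64(0.08049999999999999)] lat [-0.008   0.0135]
brass start [0.0175 0.018  0.0185]
white 239 ((83.1025619506836, 85.1451416015625), (21.498991012573242, 54.85306167602539), 41.76029968261719)
204 world 0.5188742027282714 -0.257639102935791 (4.95515775680542, 52.40212631225586) 41.76029968261719
[-1.1969, -0.7351, 0.0018, 0.0564]
[-1.895, -2.4749, 0.0018, 0.1064]
[-1.895, -2.4749, 0.5818, 0.1064]
```

Brass start and plunger front both put the gate edge at s≈0.0405 along the rail from its centre (0.5186, 0.0615), with yaw 84°. Moving.

```bash
python3 -m handwheel '[[-0.99,-0.7,0,0.05],[-0.99,-0.7,0,0.05],[-0.99,-0.7,0,0.05],[-0.99,-0.7,0,0.05],[-0.99,-0.7,0,0.05],[-0.99,-0.7,0,0.05],[-0.99,-0.7,0,0.05],[-0.99,-0.7,0,0.05],[-0.99,-0.7,0,0.05],[-0.99,-0.7,0,0.05]]' 50 40; python3 -c "
from h import *
print(go(.519,-.2576,.13,131))"
```

```text
time: 2.08
position: [0.3969, 0.3223, 0.2309]
tool_rot: [0.284, 0.959, -0.0, 0.002]
ft_force: [-0.4, 0.1, -0.3]
grip_width: 0.0439
grip_force: 0.0
[-1.3944, -1.3985, 0.3396, 0.0443]
```

```bash
python3 -m handwheel '[[-0.7,-0.7,0,0.02],[-0.7,-0.7,0,0.02],[-0.7,-0.7,0,0.02],[-0.7,-0.7,0,0.02],[-0.7,-0.7,0,0.02],[-0.7,-0.7,0,0.02],[-0.7,-0.7,0,0.02],[-0.7,-0.7,0,0.02]]'; python3 -c "
from h import *
print(go(.519,-.2576,.15,131))"
```

```text
time: 2.75
position: [0.4585, 0.0304, 0.2311]
tool_rot: [0.344, 0.939, -0.001, 0.002]
ft_force: [-0.3, -0.4, 0.1]
grip_width: 0.0435
grip_force: 0.0
[-0.7726, -0.6027, 0.2739, 0.0244]
```

```bash
python3 -m handwheel '[[-0.772,-0.602,0,0.024],[-0.772,-0.602,0,0.024],[-0.772,-0.602,0.1,0.024],[-0.772,-0.602,0.1,0.024],[-0.772,-0.602,0.2,0.024],[-0.772,-0.602,0.2,0.024],[-0.772,-0.602,0.27,0.024],[-0.772,-0.602,0.27,0.024],[-0.772,-0.602,0.27,0.024],[-0.772,-0.602,0.27,0.024],[-0.772,-0.602,0.27,0.024]]'; python3 - <<'E'
from h import *
print(go(.519,-.2576,.056,131))
c=vision.camera("top");save("t2",cv2.resize(c["frame"][180:280,370:500],None,fx=4,fy=4,interpolation=cv2.INTER_CUBIC))
c=vision.camera("side");save("s2",cv2.resize(c["frame"][230:370,250:420],None,fx=4,fy=4,interpolation=cv2.INTER_CUBIC))
E
```

```text
time: 3.67
position: [0.5176, -0.2499, 0.1498]
tool_rot: [0.411, 0.912, 0.0, -0.0]
ft_force: [-0.5, 0.3, 0.5]
grip_width: 0.0435
grip_force: 0.0
[-0.0227, -0.0136, 0.3126, 0.0013]
```

View pics/s2.png

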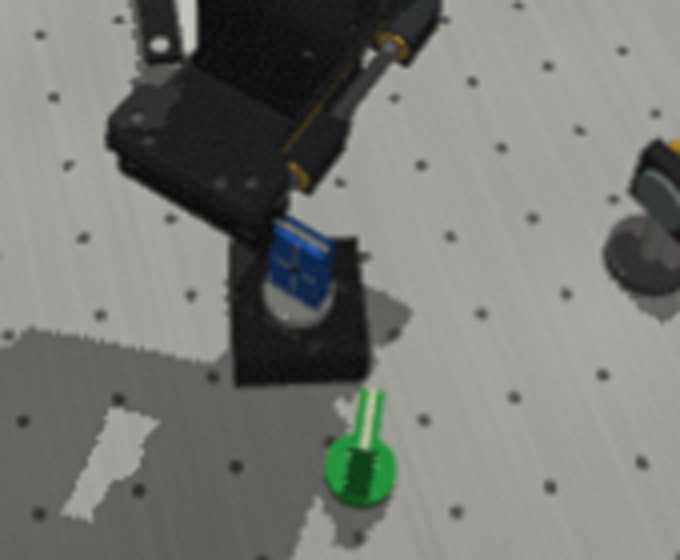

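The side crop shows the blue target at (300,262) below the gripper, and the green one at (360,470) clear of it. Descending and gripping.

```bash
python3 -m handwheel '[[-0.0227,-0.0136,0,0.001],[-0.0227,-0.0136,0.1,0.001],[-0.0227,-0.0136,0.2,0.001],[-0.0227,-0.0136,0.25,0.001],[-0.0227,-0.0136,0.28,0.001],[-0.0227,-0.0136,0.3127,0.001],[-0.0227,-0.0136,0.3127,0.001],[-0.0227,-0.0136,0.3127,0.001],[-0.0227,-0.0136,0.3127,0.001]]'; python3 -m handwheel '[[0,0,0,0],[0,0,0,0],[0,0,0,0],[0,0,0,0],[0,0,0,0],[0,0,0,0]]' 0 20
```

```text
time: 4.52
position: [0.5198, -0.2596, 0.0568]
tool_rot: [0.414, 0.91, -0.0, 0.001]
ft_force: [-0.3, 0.6, -0.2]
grip_width: 0.0436
grip_force: 0.0
time: 5.02
position: [0.5195, -0.2591, 0.056]
tool_rot: [0.414, 0.91, 0.0, 0.0]
ft_force: [1.0, -1.6, -0.2]
grip_width: 0.0115
grip_force: 19.9
```

```bash
python3 -m handwheel '[[0,0,0,0],[0,0,0,0],[0,0,-0.1,0],[0,0,-0.2,0],[0,0,-0.25,0],[0,0,-0.25,0],[0,0,-0.25,0]]' 0 50; python3 -c "
from h import *
print(go(.5123,.0018,.11,84.0))"
```

```text
time: 5.6
position: [0.5188, -0.2592, 0.1307]
tool_rot: [0.414, 0.91, -0.0, 0.0]
ft_force: [-1.7, -0.1, -2.6]
grip_width: 0.0116
grip_force: 50.0
[0.6698, 0.5556, 0.0687, 0.1308]
```

```bash
python3 -m handwheel '[[0.67,0.5556,0,0.1308],[0.67,0.5556,0,0.1308],[0.67,0.5556,0,0.1308],[0.67,0.5556,0,0.1308],[0.67,0.5556,0,0.1308],[0.67,0.5556,0,0.1308],[0.67,0.5556,0,0.1308],[0.67,0.5556,0.06,0.1308],[0.67,0.5556,0.06,0.1308],[0.67,0.5556,0.06,0.1308],[0.67,0.5556,0.06,0.1308],[0.67,0.5556,0.06,0.1308]]'; python3 - <<'E'
from h import *
print(go(.5123,.0018,.11,84.0))
c=vision.camera("top");s=vision.camera("side")
a=cv2.resize(c["frame"][190:270,240:380],None,fx=5,fy=5,interpolation=cv2.INTER_CUBIC)[:,:700]
b=cv2.resize(s["frame"][120:270,240:380],None,fx=4,fy=4,interpolation=cv2.INTER_CUBIC)
save("t3",a);save("s3",b)
E
```

```text
time: 6.6
position: [0.5128, 0.0009, 0.1126]
tool_rot: [0.744, 0.669, -0.0, -0.0]
ft_force: [0.2, -0.6, -2.9]
grip_width: 0.0117
grip_force: 50.0
[0.0029, -0.0019, 0.0087, -0.0002]
```

View pics/s3.png

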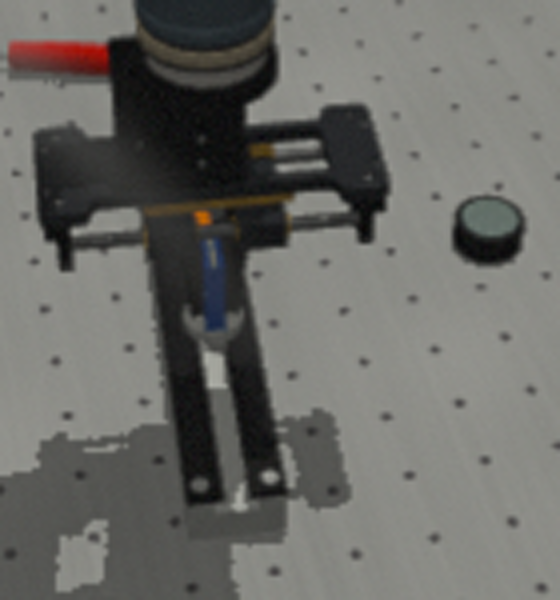

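View pics/t3.png

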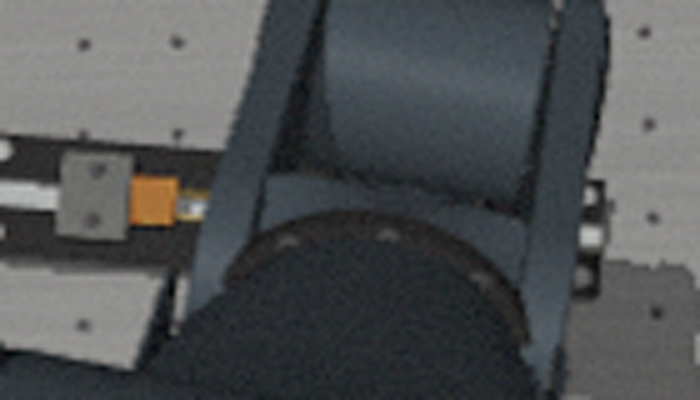

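Side crop: the target hangs aligned over the slot, with the collar at (213,325) and the slot below it. In the top view the arm hides the target, so I'll measure the lateral fit in the side view.

```bash
python3 - <<'E'
from h import *
a0=84.0;th=np.radians(a0);u=np.array([np.cos(th),np.sin(th)]);v=np.array([u[1],-u[0]]);C=np.array([.5186,.0615])
side=vision.camera("side");top=vision.camera("top")
for n,c in(("top",dict(top)),("side",dict(side))):
    c["frame"]=cv2.imread(f"pics/{n}0.png")[:,:,::-1].copy()
    a=warp(c,.04,*C,th,.32,.09);g=a.astype(float).mean(2)
    for s0,s1 in((-.14,-.09),(-.09,-.04),(-.04,.01)):
        pr=g[:,int((s0+.16)*2000):int((s1+.16)*2000)].mean(1)
        x=(np.arange(180)+.5)/2-45
        lo,hi=np.median(pr[60:75]),pr[75:105].max();h=(lo+hi)/2
        b=np.where(pr[65:115]>h)[0]+65
        # outer +x edge
        k=np.argmax(np.gradient(pr[130:175]))+130; k2=np.argmin(np.gradient(pr[5:50]))+5
        print(n,s0,"slot",x[b[0]],x[b[-1]],"outer",x[k2],x[k],"lv",round(lo),round(hi))
o=robot.get_obs();P=o["position"];print(P,"lat of TCP",(P[:2]-C)@v*1e3,"s",(P[:2]-C)@u)
m=blue(side["frame"]);m[:150]=False
for r in range(180,206,3):
    j=np.where(m[r])[0]
    if len(j): print(r,j[0],j[-1],round(j.mean(),2),end=" | ")
print()
for dz in(.008,.02,.035,.05): print(dz,[np.round(proj(side,[*(P[:2]-.015*u+l*v),P[2]-.026+dz]),1).tolist() for l in(-.006,0,.006)])
E
```

```text
top -0.14 slot -6.25 5.75 outer -36.25 30.75 lv 36 156
top -0.09 slot -6.25 5.75 outer -37.75 30.75 lv 38 158
top -0.04 slot -6.25 5.25 outer -37.25 30.25 lv 38 157
side -0.14 slot -5.25 7.75 outer -32.75 32.25 lv 27 147
side -0.09 slot -5.25 7.75 outer -33.25 32.25 lv 26 146
side -0.04 slot -5.25 7.75 outer -32.75 32.25 lv 29 144
[0.51287755 0.00113083 0.11308252] lat of TCP 0.6191910945628384 s -0.06063662002217662
180 294 294 294.0 | 183 291 294 292.5 | 186 291 295 293.0 | 195 294 294 294.0 | 198 292 294 293.0 | 201 292 294 293.0 | 
0.008 [[202.4, 291.0], [202.2, 293.5], [201.9, 296.0]]
0.02 [[198.9, 290.8], [198.6, 293.4], [198.4, 295.9]]
0.035 [[194.4, 290.7], [194.1, 293.2], [193.9, 295.8]]
0.05 [[189.7, 290.5], [189.5, 293.1], [189.2, 295.7]]
```

```bash
python3 -m handwheel '[[0,0.002,0.05,0],[0,0.002,0.08,0],[0,0.002,0.1,0],[0,0.002,0.1,0],[0,0.002,0.1,0],[0,0.002,0.1,0]]'; python3 - <<'E'
from h import *
th=np.radians(84.);u=np.array([np.cos(th),np.sin(th)]);v=np.array([u[1],-u[0]]);C=np.array([.5186,.0615])
c=vision.camera("side");P=robot.get_obs()["position"];l=(P[:2]-C)@v;print(P,"lat",l*1e3)
A=[]
for z in(P[2]-.018,.04):
    Q=P[:2]-l*v
    a=warp(c,z,*Q,th,.08,.08,5000.);A.append(a)
    g=cv2.GaussianBlur(a.astype(np.float32).mean(2),(0,0),3)
    for s in(-.016,-.014,-.012,-.01,-.006,0) if z>.05 else (-.038,-.034,-.03):
        pr=g[:,int((s+.04)*5000)-4:int((s+.04)*5000)+5].mean(1);d=np.gradient(pr);x=(np.arange(400)+.5)/5-40
        k=[i for i in range(1,399) if abs(d[i])>1.2 and abs(d[i])>=abs(d[i-1]) and abs(d[i])>abs(d[i+1])]
        print(round(z,3),s,[(round(x[i],1),round(d[i],1)) for i in k if abs(x[i])<36])
save("w4",np.hstack(A)[:,:800])
E
```

```text
time: 7.3
position: [0.5134, 0.0018, 0.0829]
tool_rot: [0.743, 0.669, 0.0, 0.0]
ft_force: [0.4, -0.2, -2.7]
grip_width: 0.0114
grip_force: 50.0
[0.5134874  0.00175308 0.08307483] lat 1.160656518332889
0.065 -0.016 [(np.float64(-33.9), np.float32(-3.4)), (np.float64(-29.7), np.float32(-2.7)), (np.float64(-15.5), np.float32(2.0)), (np.float64(13.5), np.float32(-1.4)), (np.float64(16.7), np.float32(-1.7)), (np.float64(28.7), np.float32(5.0))]
0.065 -0.014 [(np.float64(-33.5), np.float32(-3.5)), (np.float64(-29.7), np.float32(-2.7)), (np.float64(-15.7), np.float32(1.9)), (np.float64(-4.3), np.float32(-1.8)), (np.float64(7.5), np.float32(2.0)), (np.float64(13.5), np.float32(-1.4)), (np.float64(17.1), np.float32(-2.3)), (np.float64(28.9), np.float32(4.6))]
0.065 -0.012 [(np.float64(-33.3), np.float32(-3.6)), (np.float64(-29.5), np.float32(-3.0)), (np.float64(-17.1), np.float32(1.9)), (np.float64(-16.1), np.float32(1.9)), (np.float64(-4.3), np.float32(-2.8)), (np.float64(7.3), np.float32(2.6)), (np.float64(14.1), np.float32(-1.3)), (np.float64(17.3), np.float32(-2.5)), (np.float64(28.9), np
[... 751 characters left out ...]
2.5), np.float32(-3.4)), (np.float64(16.3), np.float32(2.1)), (np.float64(19.7), np.float32(-2.4)), (np.float64(28.5), np.float32(4.7))]
0.04 -0.038 [(np.float64(-27.9), np.float32(-3.4)), (np.float64(-4.5), np.float32(3.1)), (np.float64(9.7), np.float32(-4.5)), (np.float64(30.9), np.float32(2.3))]
0.04 -0.034 [(np.float64(-28.1), np.float32(-2.9)), (np.float64(-5.9), np.float32(3.0)), (np.float64(-4.5), np.float32(2.9)), (np.float64(9.7), np.float32(-4.3)), (np.float64(31.3), np.float32(3.7))]
0.04 -0.03 [(np.float64(-33.7), np.float32(-2.0)), (np.float64(-28.3), np.float32(-3.0)), (np.float64(-5.3), np.float32(3.6)), (np.float64(9.3), np.float32(-3.3)), (np.float64(31.7), np.float32(5.3))]
```

View pics/w4.png

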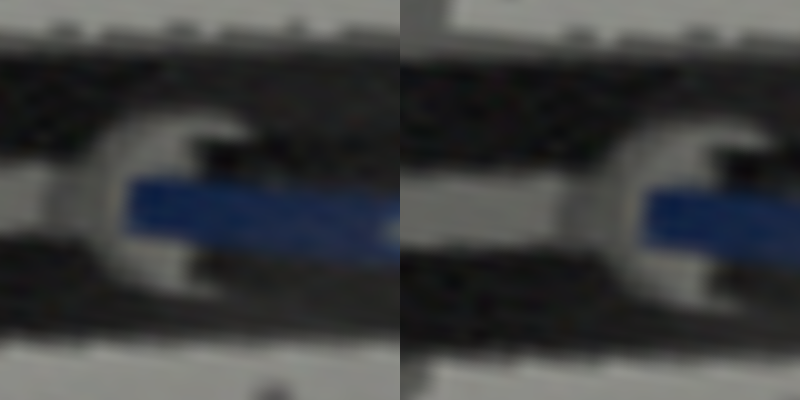

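Warped view: collar centre and plate at about lat +1.2 mm, slot axis at about +2.0 mm. I'll shift +0.7 mm and lower gently while watching the force.

```bash
python3 -m handwheel '[[0,0.0025,0,0],[0,0.0025,0.005,0],[0,0.0025,0.01,0],[0,0.0025,0.014,0],[0,0.0025,0.016,0],[0,0.0025,0.016,0],[0,0.0025,0.016,0]]'; python3 -c "
from h import *
print(robot.get_obs()['position'],robot.get_obs()['ft_force'],robot.get_obs()['moment'])"
```

```text
time: 7.93
position: [0.5138, 0.0018, 0.0779]
tool_rot: [0.743, 0.669, -0.0, -0.0]
ft_force: [0.6, 0.4, -3.2]
grip_width: 0.0116
grip_force: 50.0
[0.51383367 0.00176046 0.07785087] [ 0.59325286  0.36762061 -3.21851276] [-0.05454739 -0.00340332 -0.00676345]
```

```bash
python3 -m handwheel '[[0,0,0.006,0],[0,0,0.012,0],[0,0,0.016,0],[0,0,0.016,0],[0,0,0.016,0]]';  python3 -m handwheel '[[0,0,0.006,0],[0,0,0.012,0],[0,0,0.018,0],[0,0,0.018,0],[0,0,0.018,0]]'
```

```text
time: 8.35
position: [0.5138, 0.0017, 0.073]
tool_rot: [0.743, 0.669, -0.0, -0.0]
ft_force: [-0.2, 1.0, -2.6]
grip_width: 0.0115
grip_force: 50.0
time: 8.77
position: [0.5138, 0.0017, 0.0676]
tool_rot: [0.743, 0.669, -0.0, -0.0]
ft_force: [0.1, -0.7, -2.5]
grip_width: 0.0111
grip_force: 50.0
```

```bash
python3 -m handwheel '[[0,0,0.003,0],[0,0.002,0.003,0],[0,0.004,0.003,0],[0,0.004,0.003,0],[0,0.004,0.003,0]]';  python3 -m handwheel '[[0,-0.003,0,0],[0,-0.006,0,0],[0,-0.008,0,0],[0,-0.008,0,0],[0,-0.008,0,0]]'
```

```text
time: 9.18
position: [0.5152, 0.0016, 0.0669]
tool_rot: [0.743, 0.669, 0.0, 0.0]
ft_force: [-0.3, 0.8, -3.5]
grip_width: 0.012
grip_force: 50.0
time: 9.6
position: [0.5126, 0.0019, 0.0668]
tool_rot: [0.743, 0.669, -0.0, -0.0]
ft_force: [0.4, -0.9, -2.8]
grip_width: 0.0119
grip_force: 50.0
```

```bash
python3 -m handwheel '[[0,0.004,0,0],[0.05,0.004,0,0],[0.1,0.004,0,0],[0.15,0.004,0,0],[0.2,0.004,0,0],[0.23,0.004,0,0],[0.23,0.004,0,0],[0.23,0.004,0,0]]'; python3 -m handwheel '[[0,0.002,0,0],[0,0.004,0,0],[0,0.004,0,0],[0,0.004,0,0]]';  python3 -m handwheel '[[0,-0.003,0,0],[0,-0.006,0,0],[0,-0.008,0,0],[0,-0.008,0,0],[0,-0.008,0,0]]'
```

```text
time: 10.27
position: [0.5212, 0.0705, 0.0668]
tool_rot: [0.743, 0.67, -0.0, 0.0]
ft_force: [-0.2, 0.2, -1.8]
grip_width: 0.0119
grip_force: 50.0
time: 10.6
position: [0.5224, 0.0696, 0.0668]
tool_rot: [0.743, 0.669, -0.0, 0.0]
ft_force: [0.2, -0.4, -2.8]
grip_width: 0.0116
grip_force: 50.0
time: 11.02
position: [0.5198, 0.0705, 0.0669]
tool_rot: [0.743, 0.669, -0.0, -0.0]
ft_force: [-0.4, -0.3, -2.6]
grip_width: 0.0116
grip_force: 50.0
```

```bash
python3 -m handwheel '[[0,0.004,0,0],[0.02,0.004,0,0],[0.04,0.004,0,0],[0.06,0.004,0,0],[0.06,0.004,0,0],[0.06,0.004,0,0]]'; python3 -m handwheel '[[0.01,0,0,0],[0.02,0,0,0],[0.03,0,0,0],[0.04,0,0,0],[0.04,0,0,0],[0.04,0,0,0]]'
```

```text
time: 11.52
position: [0.5229, 0.0889, 0.0668]
tool_rot: [0.743, 0.67, -0.0, 0.0]
ft_force: [0.0, -0.5, -3.3]
grip_width: 0.0117
grip_force: 50.0
time: 12.02
position: [0.5243, 0.1004, 0.0668]
tool_rot: [0.743, 0.669, -0.0, 0.0]
ft_force: [-0.6, 0.5, -2.8]
grip_width: 0.0116
grip_force: 50.0
```

```bash
for i in 1 2 3; do python3 -m handwheel '[[0.003,0,0,0],[0.006,0,0,0],[0.006,0,0,0],[0.006,0,0,0]]' | egrep 'pos|ft'; done
```

```text
position: [0.5245, 0.1019, 0.0669]
ft_force: [0.5, -0.0, -2.8]
position: [0.5246, 0.1034, 0.0668]
ft_force: [-0.3, -2.6, -3.0]
position: [0.5248, 0.1053, 0.0668]
ft_force: [-1.1, -3.7, -2.7]
```

```bash
python3 -m handwheel '[[0.008,0,0,0],[0.016,0,0,0],[0.024,0,0,0],[0.03,0,0,0],[0.03,0,0,0],[0.03,0,0,0]]'| egrep 'pos|ft|wid'; python3 -m handwheel '[[0.005,0,0,0],[0.01,0,0,0],[0.0145,0,0,0],[0.0145,0,0,0],[0.0145,0,0,0]]'; python3 - <<'E'
from h import *
print(robot.get_obs()['q'][5],robot.get_obs()['moment'])
c=vision.camera("side");save("s5",cv2.resize(c["frame"][120:220,250:350],None,fx=6,fy=6,interpolation=cv2.INTER_CUBIC))
E
```

```text
position: [0.5256, 0.1133, 0.0669]
ft_force: [-0.5, -8.8, -1.2]
grip_width: 0.0118
time: 13.93
position: [0.526, 0.117, 0.0669]
tool_rot: [0.742, 0.67, -0.001, 0.001]
ft_force: [-0.9, -11.2, -1.7]
grip_width: 0.0114
grip_force: 50.0
0.11974114205159976 [-2.17743901  0.20228899 -0.05893153]
```

View pics/s5.png

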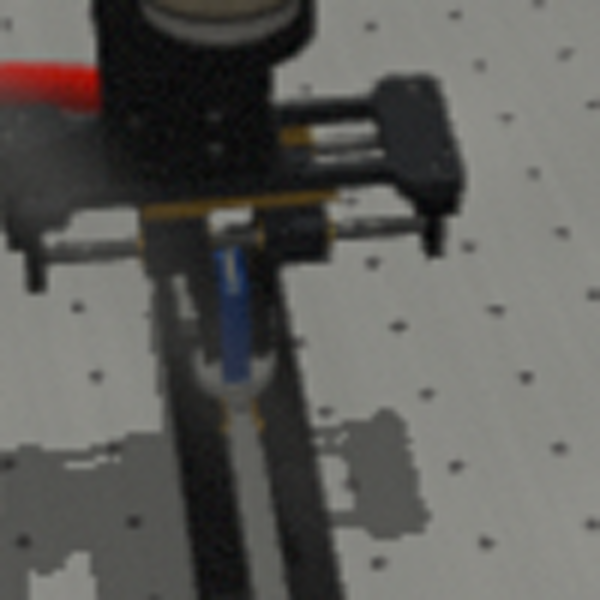

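The side crop shows the collar at (235,375) past the brass lead-in, with the plate still lengthwise. Force 11 N means about 14 mm of travel. I'll push slightly more, then turn in stages.

```bash
python3 -m handwheel '[[0.003,0,0,0],[0.006,0,0,0],[0.006,0,0,0],[0.006,0,0,0]]'| egrep 'pos|ft|wid'; python3 -m handwheel '[[0,0,0,0.02],[0,0,0,0.04],[0,0,0,0.06],[0,0,0,0.08],[0,0,0,0.08],[0,0,0,0.08]]'; python3 -c "
from h import *
print(robot.get_obs()['moment'])"
```

```text
position: [0.5262, 0.1185, 0.0669]
ft_force: [-0.9, -11.7, -0.5]
grip_width: 0.0117
time: 14.82
position: [0.5249, 0.1184, 0.0664]
tool_rot: [0.886, 0.464, -0.003, 0.001]
ft_force: [-2.6, -11.6, -2.7]
grip_width: 0.0119
grip_force: 50.0
[-2.35776198  0.44071346  0.02526647]
```

```bash
python3 -m handwheel '[[0,0,0,0.02],[0,0,0,0.04],[0,0,0,0.06],[0,0,0,0.08],[0,0,0,0.08],[0,0,0,0.08]]'; python3 -c "
from h import *
o=robot.get_obs();print(o['moment'],o['position'],o['ft_force'])"
```

```text
time: 15.32
position: [0.5246, 0.1185, 0.0662]
tool_rot: [0.973, 0.229, -0.003, 0.001]
ft_force: [-2.0, -11.6, -2.7]
grip_width: 0.012
grip_force: 50.0
[-2.32139433  0.52513189 -0.01407699] [0.52456771 0.11847608 0.0662352 ] [ -2.0190385  -11.61926973  -2.72158359]
```

```bash
python3 -m handwheel '[[-0.003,-0.0015,0,0.02],[-0.003,-0.0015,0,0.04],[-0.003,-0.0015,0,0.06],[-0.003,-0.0015,0,0.08],[-0.003,-0.0015,0,0.09],[-0.003,-0.0015,0,0.09],[-0.003,-0.0015,0,0.09]]'; python3 -c "
from h import *
o=robot.get_obs();print(o['moment'],o['position'],o['ft_force'])"
```

```text
time: 15.9
position: [0.5243, 0.1185, 0.0664]
tool_rot: [0.999, -0.052, -0.001, 0.002]
ft_force: [-1.3, -10.9, -3.6]
grip_width: 0.012
grip_force: 50.0
[-2.15477334  0.40341409  0.02093919] [0.52426924 0.11853328 0.06635611] [ -1.31339624 -10.90153689  -3.57375659]
```

```bash
python3 -m handwheel '[[0,0.006,0,0],[0,0.012,0,0],[0,0.018,0,0],[0,0.024,0,0],[0,0.024,0,0],[0,0.024,0,0]]'|egrep 'pos|ft|rot'; python3 -m handwheel '[[0,0.003,0,0],[0,0.006,0,0],[0,0.006,0,0]]'|egrep 'pos|ft|rot'
```

```text
position: [0.5236, 0.1123, 0.0663]
tool_rot: [0.999, -0.052, -0.001, 0.001]
ft_force: [-0.8, -7.4, -4.3]
position: [0.5234, 0.1108, 0.0663]
tool_rot: [0.999, -0.052, -0.001, 0.001]
ft_force: [-0.2, -7.0, -4.2]
```

```bash
for i in 1 2; do python3 -m handwheel '[[0,0.002,0,0],[0,0.004,0,0],[0,0.004,0,0]]'|egrep 'pos|ft'; done
```

```text
position: [0.5233, 0.1098, 0.0663]
ft_force: [-0.7, -5.9, -4.7]
position: [0.5232, 0.1087, 0.0663]
ft_force: [-0.7, -5.0, -4.4]
```

```bash
python3 -m handwheel '[[0,0.002,0,0],[0,0.003,0,0],[0,0.003,0,0]]'|egrep 'pos|ft'
```

```text
position: [0.5232, 0.1085, 0.0664]
ft_force: [-2.0, -3.1, -5.8]
```

Fy is dropping while the position holds, so the head rests on the teeth. Releasing and lifting.

```bash
python3 -m handwheel '[[0,0,0,0],[0,0,0,0],[0,0,0,0],[0,0,0,0],[0,0,0,0]]' 40 20; python3 -m handwheel '[[0,0,0,0],[0,0,-0.05,0],[0,0,-0.15,0],[0,0,-0.25,0],[0,0,-0.4,0],[0,0,-0.4,0],[-0.3,0.3,-0.5,0],[-0.5,0.5,-0.5,0],[-0.5,0.8,-0.5,0],[-0.5,0.8,-0.5,0],[-0.5,0.8,-0.5,0],[-0.5,0.8,-0.5,0],[-0.5,0.8,-0.5,0],[-0.5,0.8,-0.5,0]]'; python3 - <<'E'
from h import *
c=vision.camera("top");s=vision.camera("side")
a=cv2.resize(c["frame"][190:260,230:350],None,fx=3,fy=3,interpolation=cv2.INTER_CUBIC)
b=cv2.resize(s["frame"][130:240,240:350],None,fx=5,fy=5,interpolation=cv2.INTER_CUBIC)[:,:430]
o=np.zeros((560,800,3),np.uint8);o[:a.shape[0],:a.shape[1]]=a;o[:b.shape[0],365:365+b.shape[1]]=b;save("end",o)
E
```

```text
time: 17.82
position: [0.5247, 0.1087, 0.0673]
tool_rot: [0.999, -0.052, 0.001, -0.0]
ft_force: [-0.5, 0.1, -0.1]
grip_width: 0.0327
grip_force: 0.0
time: 18.98
position: [0.3478, -0.1197, 0.2174]
tool_rot: [0.998, -0.057, 0.0, 0.001]
ft_force: [-0.5, 1.1, -0.1]
grip_width: 0.035
grip_force: 0.0
```

View pics/end.png

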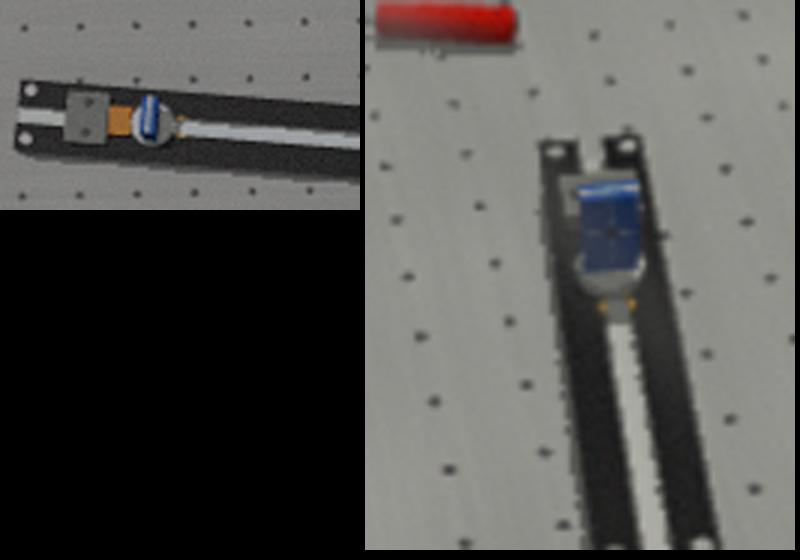

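The picture shows the target upright and crosswise, collar against the orange plunger at about (150,120) in the top crop, with the gripper clear. One quick numeric check of the plunger travel before handing in.

```bash
python3 - <<'E'
from h import *
c=vision.camera("top");th=np.radians(84.)
a=warp(c,.0495,.5159,.0618,th,.32,.06).astype(int);m=(a[...,0]-a[...,2]>80);j=np.where(m[45:75].sum(0)>15)[0];print("orange s",j[0]/2000-.16,j[-1]/2000-.16)
p=warp(c,.1,.5247,.1087,np.pi/2,.08,.08).astype(int);w=(p.min(2)>125)&(cv2.dilate(blue(p).astype(np.uint8),np.ones((9,9)))>0)
q=cv2.minAreaRect(np.argwhere(w).astype(np.float32));print("plate",.5247+q[0][0]/2000-.04,.1087+q[0][1]/2000-.04,q[1],q[2])
E
```

```text
orange s 0.0645 0.08099999999999999
plate 0.521070475769043 0.10951017303466795 (19.82693862915039, 64.51659393310547) 83.51692199707031
```

Plunger front moved from 0.0605 to 0.0645, which is 4 mm of travel and matches the locked position.

```bash
python3 -c "
from rig import job
print(job.hand_in())"
```

```text
the job is handed in; nothing more can be done
None
```

The blue target is locked crosswise behind the gate's teeth, with the plunger held about 4 mm in, and it has been released; I handed the job in at about 19 s and have no verdict back.

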